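# Swap the middle exhibit of a crowded display stand

## Task

Swap the white insulator in the middle of the wooden display stand for the grey radio valve. First clear the red-and-gold cell and the brown carton from beside it onto the blue waiting mat; then stand the insulator in the middle of the round white plinth and stand the valve in the insulator's old place on the stand; last of all put the cell and the carton back, each on the spot it came from. Everything ends upright, and the compass and the jack plug are left where they lie.

Things in the scene. Friction and masses are not known exactly. Their poses are not given: they have to be found in the camera images.
- stand: fixed wooden display stand, base board 110 x 176 mm, 10 mm thick. Origin: centre of the board's underside, on the table. Its x axis points to its back, y to its left. Three seats in a row on the board, marked by dark rings of 39 mm diameter, at x = 0 and y = -42, 0 and +42 mm. Behind the middle seat only stands a wooden backstop 32 mm wide (y), from x = +26 to +40 mm, its top 55 mm above the table
- waiting_mat: fixed flat blue mat with a pale border line, 130 mm (x) x 200 mm (y), 3 mm thick; origin: centre of its underside, on the table
- plinth: fixed round white-topped plinth, 100 mm diameter at its grey foot, 94 mm on top, 12 mm high, with a dark ring of 46 mm diameter round its centre; origin: centre of its underside, on the table. Behind the work a tall fixed radio set fills the back of the table, its front at about x = 0.70 m, y = -0.30 to +0.08 m: swing the gripper across on the near side of it
- insulator_mid (a point): white porcelain egg insulator, two bulges with a waist between, 32 mm diameter, 41 mm tall, upright on the stand's middle seat, closely flanked by cell and carton; point: its centre, 20.5 mm above its underside; z up
- cell_mid (a point): standing dry cell, red below and gold above, 27 mm diameter, 50 mm tall, about 90 g, its foot slightly rounded so that it leans up to 4 degrees and can rock a little; stands on one of the stand's two outer seats (either); point: its centre, 25 mm above its underside; z up
- carton_mid (a point): tall closed orange-brown carton, 35 x 34 mm, 75 mm tall; stands on the other outer seat, its sides roughly square to the stand; point: its centre, 37.5 mm above its underside; z up, x and y along its sides
- valve_mid (a point): radio valve, grey body with a domed top and a black foot, 27 mm diameter, 65 mm tall, standing alone on the near right part of the table (like pieces far back, right behind the radio, are fixed decoration); point: its centre, 32.5 mm above its underside; z up
- compass_mid (a point): bystander: round olive pocket compass, closed, 64 x 55 x 20 mm, lying on the table; point: its centre
- jack_mid (a point): bystander: brass jack plug, 67 mm long (y), 15 mm thick, lying on the table; point: its centre

How it is judged:
By the outcome, as a careful person would: the job done as asked, in the order asked, and still so for the second after the job is handed in, with the robot touching nothing.
It also fails if it takes over 136 s, if anything falls off the work surface, if the arm or the gripper's body presses on something with over 40 N, if the wrist force passes 120 N, or if a joint passes its speed limit or range.

## Robot

A 7-joint arm with a two-finger parallel gripper is mounted at the origin on a cart in front of the work surface, level with it; the furniture and walls round the work are solid. World frame = base frame: x ahead of the robot, y to its left, z up, the work surface at z = 0. Lengths are in mm, angles in rad, forces in N, time in s.
With the tool pointing down it reaches from about 400 to 875 mm from the base axis. Payload 19.3 kg.
Tool frame: the origin (TCP) lies on the mounting face of the last link; the fingertips stand 173 mm ahead of it and the grasp point (between the pads) lies 155 mm ahead of it (robot.finger_overhang is the distance from the TCP to the fingertips, in mm); z points along the fingers, y is the line along which they close (so a half turn about z gives the same grasp; the last joint's range is limited). The gripper opens to 85 mm and grips with 20 to 120 N. Pads are 22 mm wide; open, the fingers measure 114 mm over their backs; the gripper's body (76 mm by 85 mm) begins 54 mm behind the grasp point. The pads swing forward as they close: fully open they stand 13 mm farther back than shut.
Start: joints at [1.206, 0.521, -0.036, 1.599, 0.021, 1.021, -0.113], TCP at [181.566, -598.041, 404.691] pointing down, gripper open.
Joint ranges: [-2.91, 2.91], [-0.3, 2.13], [-1.5, 1.42], [0.17, 2.43], [-1.26, 4.41], [0.16, 1.93], [-2.52, 2.52]. Speed limits (rad/s): [1.89, 1.89, 2.39, 2.39, 3.01, 3.01, 3.01].

## Interface

Orientations are given as a 3x3 rotation matrix whose columns are the frame's x, y, z axes.
In Python, from station import robot, optics, cut_out, tip_of gives the robot as it stands.
- The arm moves only by the shell command python3 -m crank 'ROWS' [FORCE]. ROWS is JSON, a list of rows, each a list of 5 numbers: the shift along the tool's x, y, z in mm, then the turn about the tool's z in rad, then the opening, from 0 (shut) to 1 (fully open). A call has exactly 8 rows; each row is the pose to reach, as a shift and turn from the pose commanded when the call began, along the tool's axes at that moment; what a row does not reach only later rows make up. A row lasts 1/8 s, in which the tool goes at most 62.5 mm and 10.7 degrees, less where a joint would pass 70% of its speed; a pose out of reach is approached as far as the arm can. A call with a gripper value outside its range is refused whole. The fingers move at their own pace and stop on an object; FORCE is the grip in N (left out, the last holds). Time passes only in rows, so rows that repeat a pose let the fingers close, or fill a call up. It gives the time, the measured TCP pose, the force, the opening and the grip force at its end, in the units of the state.
- robot.sense(): the state, without advancing time (a new reading comes with each control period).
- optics.camera(name): name is "side" or "top"; returns a dict with "frame" (384x512x3 uint8, red, green, blue), "camera_matrix" (3x3 intrinsics, pixels), "rvec" (rotation vector, rad) and "tvec" (3), from world to camera coordinates, as OpenCV has them. Camera axes: x right, y down, z forward; pixel columns grow to the right and rows downward; lengths in mm; the calibration is good to about 2 mm. A picture is of the moment at which its call begins. There is no depth.
- robot.job_done(): hands the job in; it is judged then, once.
Trained networks look in a picture, given as the dict that the camera call returned (one of the last four; its "shot" number tells which), for a name from the list of things; names that differ only in an ending like _2 or _b are one class to them, and where a whole thing is asked for, a point or a joint stands for the part that bears it (a point fixed in the world has none). Each returns a list of dicts, best first, with "confidence" (0 to 1); they miss things now and then, are a little off and sometimes report something else, mostly with a low value. They report only what shows in the picture. A call takes as long as a camera call.
- cut_out(picture, thing): "mask" (384x512 bool, what is visible of it).
- tip_of(picture, thing): "point" ([x, y, z] in mm, in world coordinates, good to about 4 mm: a listed point, or the origin of a listed thing).
The state is a dict: "clock": time; "qpos": joint angles; "dq": joint speeds; "tau": joint torques, N m; "tool_pos": TCP position; "ee_rot": TCP orientation; "force": force on the tool from outside, world axes, zero at the start; "torque": the same for the moment, N m; "opening": finger opening in mm; "grip_force": force on a finger pad.
Only numpy, scipy, OpenCV 4.12 (cv2) and the standard library are available. Lean on these libraries where they do the work, as an engineer would, in place of code of your own. Each camera call takes 0.05 s, during which the arm holds its last target. There are 200 camera calls.

## Working session

There is one attempt and no reset: what is moved stays moved. The work goes in short steps, Python scripts to look and compute and a shell command to move; the robot and the scene stay as the last step left them, time stands still between calls to the robot, and variables do not carry over. Pictures are saved under pics/ and viewed, at most 14 in all, crops included, and the job is handed in when it is done.

```bash
ls; mkdir -p pics
cat > h.py <<'E'
import numpy as np, cv2
from station import robot, optics, cut_out, tip_of
def shot(n): return optics.camera(n)
def save(p,name,crop=None,s=1):
    f=p["frame"][:,:,::-1]
    if crop: f=f[crop[1]:crop[3],crop[0]:crop[2]]
    cv2.imwrite("pics/"+name,cv2.resize(f,None,fx=s,fy=s,interpolation=cv2.INTER_CUBIC))
def ray(p,uv,z):
    R,_=cv2.Rodrigues(np.array(p["rvec"],float)); t=np.array(p["tvec"],float).ravel()
    d=R.T@np.linalg.inv(p["camera_matrix"])@np.array([uv[0],uv[1],1.]); c=-R.T@t
    return c+d*(z-c[2])/d[2]
def proj(p,X):
    return cv2.projectPoints(np.array(X,float).reshape(-1,1,3),np.array(p["rvec"],float),np.array(p["tvec"],float),np.array(p["camera_matrix"]),None)[0].reshape(-1,2)
E
python3 - <<'E'
from h import *
s=robot.sense(); print(s["clock"],s["tool_pos"],s["ee_rot"],s["opening"],s["force"])
for c in("top","side"):
    p=shot(c); save(p,c+"0.png",s=1.5)
    R,_=cv2.Rodrigues(np.array(p["rvec"],float)); print(c,"campos",-R.T@np.array(p["tvec"]).ravel())
    for n in "stand waiting_mat plinth insulator_mid cell_mid carton_mid valve_mid compass_mid jack_mid".split():
        print(n,[(np.round(d["point"],1).tolist(),round(d["confidence"],2),proj(p,d["point"])[0].round().tolist()) for d in tip_of(p,n)[:3]])
E
```

```text
pics
0.0 [ 181.50488186 -597.90930884  404.13556344] [[ 9.56877032e-01  2.90493029e-01 -3.81965383e-04]
 [ 2.90493275e-01 -9.56876433e-01  1.07218791e-03]
 [-5.40305610e-05 -1.13691036e-03 -9.99999352e-01]] 85.26882839013659 [-0.35762574  0.83817232 -0.11979418]
top campos [ 345.30389127   30.07836108 1262.43470953]
stand []
waiting_mat [([512.5, -134.9, -1.9], 0.74, [305.0, 177.0])]
plinth [([546.4, 116.1, -3.3], 0.85, [214.0, 167.0])]
insulator_mid [([466.8, -307.9, 36.0], 0.69, [373.0, 190.0]), ([506.6, 350.5, 31.2], 0.59, [125.0, 181.0])]
cell_mid [([514.6, 392.2, 34.6], 0.66, [109.0, 179.0])]
carton_mid [([493.0, 305.7, 44.6], 0.73, [141.0, 185.0])]
valve_mid [([467.0, -306.5, 37.9], 0.67, [373.0, 190.0]), ([512.6, -137.8, -1.5], 0.4, [307.0, 177.0])]
compass_mid [([385.7, 165.0, 14.0], 0.64, [196.0, 225.0])]
jack_mid [([394.5, 33.4, 11.6], 0.65, [245.0, 221.0])]
side campos [182.35101733 768.83858201 794.41975587]
stand [([506.7, 349.7, 1.3], 0.97, [181.0, 303.0]), ([502.7, 348.9, 30.7], 0.49, [181.0, 296.0])]
waiting_mat [([515.5, -141.3, -1.8], 0.8, [254.0, 171.0])]
plinth [([546.5, 119.1, -1.9], 0.8, [209.0, 227.0])]
insulator_mid [([505.2, 350.5, 32.0], 0.65, [180.0, 296.0])]
cell_mid [([513.2, 390.8, 33.9], 0.57, [167.0, 310.0])]
carton_mid [([493.2, 306.6, 42.9], 0.75, [193.0, 278.0])]
valve_mid [([466.1, -306.9, 33.1], 0.61, [286.0, 136.0])]
compass_mid [([382.1, 165.5, 10.3], 0.91, [262.0, 254.0])]
jack_mid [([398.0, 36.2, 7.0], 0.59, [272.0, 218.0])]
```

View pics/top0.png

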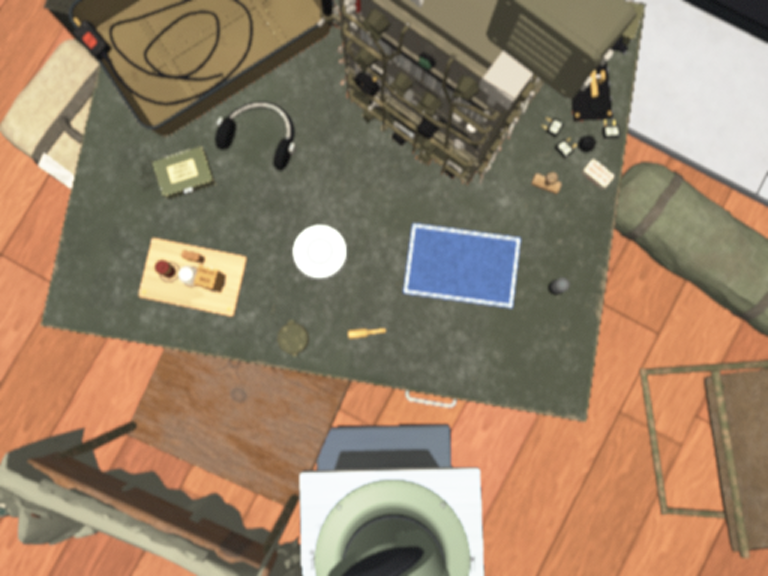

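View pics/side0.png

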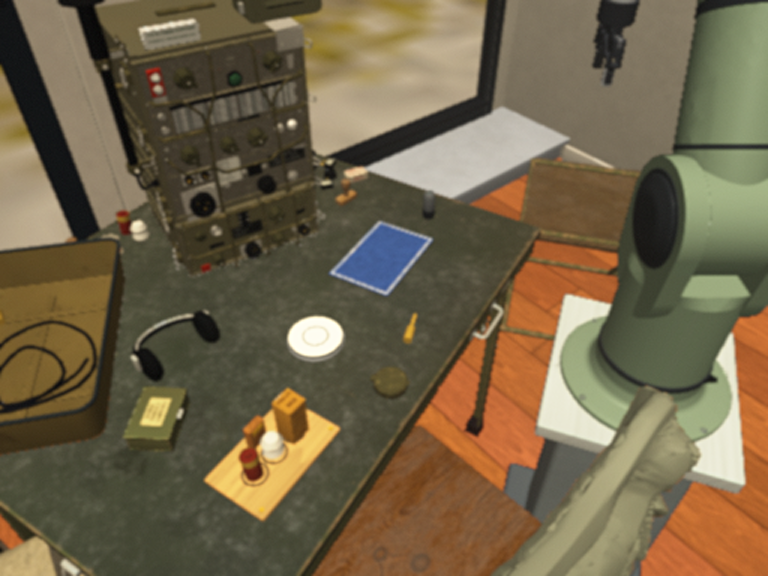

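The top picture shows the stand at pixels 140–245, 240–315: cell at (165,268), insulator at (187,275), carton at (207,279). The plinth is at (320,251), the mat at (462,265) and the valve at (559,286). The compass (293,338) and jack (366,332) are clear of the work. The side view agrees. Next I'll refine the positions.

```bash
cat >> h.py <<'E'
def rect(p,n,z,k=0):
    m=cut_out(p,n)[k]["mask"].astype(np.uint8)
    c=max(cv2.findContours(m,cv2.RETR_EXTERNAL,cv2.CHAIN_APPROX_NONE)[0],key=cv2.contourArea)[:,0,:]
    w=np.array([ray(p,u,z)[:2] for u in c.astype(float)],np.float32)
    return cv2.minAreaRect(w), cv2.minEnclosingCircle(w)
def pts(n,z,cams=("top","side"),near=None):
    out=[]
    for c in cams:
        p=shot(c)
        ds=[ray(p,proj(p,d["point"])[0],z)[:2].round(1).tolist()+[round(d["confidence"],2)] for d in tip_of(p,n)]
        if near is not None: ds=[d for d in ds if np.hypot(d[0]-near[0],d[1]-near[1])<50]
        out.append(ds[:1])
    return out
# silhouette fit of upright cylinder r,h on base z: mask of nearest world guess
def cyl(n,r,h,z0,guess,cams=("top","side")):
    from scipy.optimize import least_squares
    a=np.linspace(0,2*np.pi,40); obs=[]
    for c in cams:
        p=shot(c); g=proj(p,[guess[0],guess[1],z0+h/2])[0]; best=None
        for d in cut_out(p,n):
            ys,xs=np.nonzero(d["mask"])
            if len(xs) and np.hypot(xs.mean()-g[0],ys.mean()-g[1])<12: best=d["mask"];break
        if best is not None: obs.append((p,np.array([xs.mean(),ys.mean()]),len(xs)))
    def mod(p,q):
        P=np.array([[q[0]+r*np.cos(t),q[1]+r*np.sin(t),z] for z in(z0,z0+h) for t in a])
        H=cv2.convexHull(proj(p,P).astype(np.float32)); M=cv2.moments(H)
        return np.array([M["m10"]/M["m00"],M["m01"]/M["m00"]]),M["m00"]
    s=[least_squares(lambda q:mod(p,q)[0]-m,guess[:2]).x.round(1).tolist()+[n_,round(mod(p,guess)[1])] for p,m,n_ in obs]
    return s
E
python3 - <<'E'
from h import *
for c in("top","side"):
    p=shot(c)
    for n,z in(("stand",10),("waiting_mat",3),("plinth",12)):
        try:
            r,ci=rect(p,n,z); print(c,n,np.round(r[0],1),np.round(r[1],1),round(r[2],1),"circ",np.round(ci[0],1),round(ci[1],1))
        except Exception as e: print(c,n,e)
for n,z,g in(("insulator_mid",30.5,(505,350)),("cell_mid",35,(513,391)),("carton_mid",47.5,(493,306)),("valve_mid",32.5,(466,-307)),("plinth",0,(546,117)),("stand",0,(505,350)),("waiting_mat",0,(513,-138))):
    print(n,pts(n,z,near=g))
print(cyl("insulator_mid",16,41,10,(505,350)),cyl("cell_mid",13.5,50,10,(513,391)),cyl("carton_mid",18.5,75,10,(493,306)),cyl("valve_mid",13.5,64,0,(466,-307)))
E
```

```text
top stand [503.8 347. ] [177.5 112.4] 76.7 circ [503.6 346.9] 101.3
top waiting_mat [ 513.4 -139.3] [200.9 129.9] 80.5 circ [ 512.5 -140.4] 115.1
top plinth [543. 116.] [94.7 92.6] 17.3 circ [542.1 116.8] 49.4
side stand [505.6 349.6] [176.1 122.9] 77.7 circ [497.1 351.8] 98.8
side waiting_mat [ 510.6 -138.2] [198.6 129.8] 81.0 circ [ 507.9 -137.4] 112.2
side plinth [538.  124.4] [ 96.2 103. ] 22.7 circ [536.9 122.3] 53.1
insulator_mid [[[506.5, 350.3, 0.41]], [[505.2, 350.2, 0.61]]]
cell_mid [[[512.9, 389.0, 0.42]], [[513.6, 392.6, 0.64]]]
carton_mid [[[494.7, 307.0, 0.84]], [[492.1, 307.2, 0.77]]]
valve_mid [[[468.2, -307.5, 0.54]], [[466.8, -308.1, 0.52]]]
plinth [[[544.6, 118.0, 0.66]], [[543.6, 121.8, 0.9]]]
stand [[[503.6, 347.4, 0.78]], [[504.2, 347.4, 0.9]]]
waiting_mat [[[514.1, -139.4, 0.85]], [[513.9, -138.3, 0.8]]]
[[504.1, 352.0, 111, 166], [501.0, 350.2, 235, 317]] [[513.7, 388.9, 119, 142]] [[492.6, 306.3, 269, 258], [491.5, 306.4, 597, 539]] [[462.0, -297.0, 154, 167]]
```

```bash
cat > go.py <<'E'
# usage: go.py x y zgrasp yangle(of tool y, rad)  -> shift and turn in tool axes
import sys; from h import *
s=robot.sense(); R=np.array(s["ee_rot"]); a=[float(v) for v in sys.argv[1:]]
g=np.array(s["tool_pos"])+R[:,2]*155
print("grasp now",g.round(1),"yang",np.arctan2(R[1,1],R[0,1]).round(3),"q",np.round(s["qpos"],2).tolist(),"open",round(s["opening"],1),"F",np.round(s["force"],1).tolist(),"t",round(s["clock"],2))
for i in range(0,len(a),4):
    b=a[i:i+4]; d=R.T@(np.array(b[:3])-g)
    t=(np.arctan2(R[1,1],R[0,1])-b[3]+np.pi/2)%np.pi-np.pi/2
    print(b,"shift",d.round(1).tolist(),"turn",round(t,3), "or",round(t-np.sign(t)*np.pi,3))
E
python3 go.py 480 -100 249 -0.232 513.5 389.5 130 -0.232
```

```text
grasp now [ 181.5 -598.   249.7] yang -1.276 q [1.21, 0.52, -0.04, 1.6, 0.02, 1.02, -0.11] open 85.1 F [0.4, 0.3, -0.1] t 3.6
[480.0, -100.0, 249.0, -0.232] shift [430.3, -389.9, 0.7] turn -1.044 or 2.098
[513.5, 389.5, 130.0, -0.232] shift [604.5, -848.5, 119.7] turn -1.044 or 2.098
```

```bash
python3 -m crank '[[430,-390,0,-1.04,1],[430,-390,0,-1.04,1],[430,-390,0,-1.04,1],[430,-390,0,-1.04,1],[430,-390,0,-1.04,1],[430,-390,0,-1.04,1],[430,-390,0,-1.04,1],[430,-390,0,-1.04,1]]' 40; python3 go.py 513.5 389.5 110 -0.232
```

```text
clock: 4.6
tool_pos: [439.1, -167.3, 405.0]
ee_rot: [[0.234, 0.972, 0.001], [0.972, -0.234, -0.0], [-0.0, 0.001, -1.0]]
force: [1.2, 0.0, -0.0]
opening: 85.0
grip_force: 0.0
grasp now [ 439.2 -167.4  250. ] yang -0.237 q [0.61, 0.3, -0.46, 1.98, 0.17, 0.9, -0.17] open 85.0 F [1.2, 0.0, -0.0] t 4.6
[513.5, 389.5, 110.0, -0.232] shift [558.8, -58.3, 139.8] turn -0.005 or 3.137
```

```bash
python3 -m crank '[[559,-58,60,0,1],[559,-58,60,0,1],[559,-58,60,0,1],[559,-58,60,0,1],[559,-58,60,0,1],[559,-58,60,0,1],[559,-58,60,0,1],[559,-58,60,0,1]]'; python3 go.py 513.5 389.5 110 -0.232
```

```text
clock: 5.6
tool_pos: [504.3, 325.7, 351.4]
ee_rot: [[0.234, 0.972, 0.0], [0.972, -0.234, -0.0], [-0.0, 0.0, -1.0]]
force: [0.7, -0.3, -0.0]
opening: 85.4
grip_force: 0.0
grasp now [504.3 325.7 196.4] yang -0.236 q [-0.31, 0.59, -0.53, 1.7, 0.35, 0.95, -1.21] open 85.4 F [0.7, -0.3, -0.0] t 5.6
[513.5, 389.5, 110.0, -0.232] shift [64.2, -6.1, 86.4] turn -0.004 or 3.137
```

```bash
python3 go.py 513.5 389.5 110 -0.232
```

```text
grasp now [504.3 325.7 196.4] yang -0.236 q [-0.31, 0.59, -0.53, 1.7, 0.35, 0.95, -1.21] open 85.4 F [0.7, -0.3, -0.0] t 5.6
[513.5, 389.5, 110.0, -0.232] shift [64.2, -6.1, 86.4] turn -0.004 or 3.137
```

```bash
python3 -m crank '[[50,-5,0,0,1],[64,-6,30,0,1],[64,-6,80,0,1],[64,-6,86,0,1],[64,-6,86,0,1],[64,-6,86,0,1],[64,-6,86,0,1],[64,-6,86,0,1]]'; python3 go.py 513.5 389.5 43 -0.232
python3 - <<'E'
from h import *
a=shot("top");b=shot("side")
fa=a["frame"][130:250,70:230];fb=b["frame"][200:360,110:270]
o=np.hstack([cv2.resize(fa,(480,360)),cv2.resize(fb,(320,320))[:320].copy() if 0 else cv2.resize(fb,(320,360))])
cv2.imwrite("pics/a1.png",o[:,:,::-1])
E
```

```text
clock: 6.6
tool_pos: [513.4, 387.4, 266.4]
ee_rot: [[0.234, 0.972, 0.001], [0.972, -0.234, 0.001], [0.001, 0.001, -1.0]]
force: [0.6, -0.7, 0.9]
opening: 85.5
grip_force: 0.0
grasp now [513.6 387.5 111.4] yang -0.236 q [-0.43, 0.75, -0.48, 1.64, 0.43, 0.86, -1.32] open 85.5 F [0.6, -0.7, 0.9] t 6.6
[513.5, 389.5, 43.0, -0.232] shift [1.9, -0.6, 68.4] turn -0.004 or 3.137
```

View pics/a1.png

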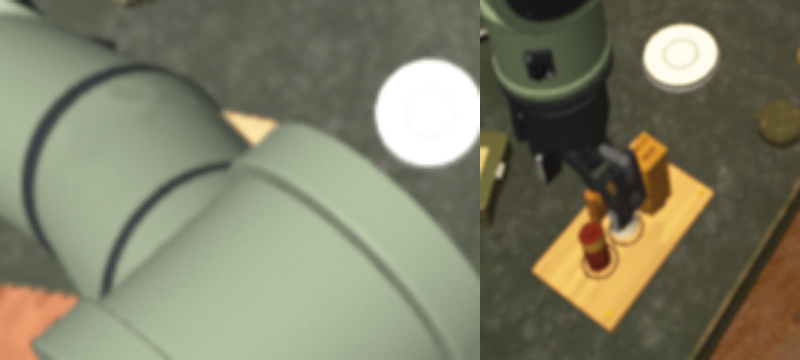

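```bash
python3 -m crank '[[2,0,30,0,1],[2,0,55,0,1],[2,0,68,0,1],[2,0,68,0,0.8],[2,0,68,0,0],[2,0,68,0,0],[2,0,68,0,0],[2,0,68,0,0]]' 40; python3 go.py 513.5 389.5 43 -0.232
```

```text
clock: 7.7
tool_pos: [513.9, 389.6, 198.6]
ee_rot: [[0.234, 0.972, 0.001], [0.972, -0.234, 0.001], [0.001, 0.001, -1.0]]
force: [-1.3, -1.3, 8.0]
opening: 24.9
grip_force: 38.7
grasp now [514.  389.7  43.6] yang -0.236 q [-0.46, 0.85, -0.44, 1.65, 0.49, 0.75, -1.36] open 24.9 F [-1.3, -1.3, 8.0] t 7.7
[513.5, 389.5, 43.0, -0.232] shift [-0.3, -0.5, 0.6] turn -0.004 or 3.137
```

```bash
python3 go.py 521.5 -90 165 -0.236; python3 -m crank '[[0,0,-40,0,0],[0,0,-90,0,0],[-10,0,-120,0,0],[-60,0,-120,0,0],[-120,0,-120,0,0],[-180,0,-120,0,0],[-240,0,-120,0,0],[-300,0,-120,0,0]]'; python3 go.py 521.5 -90 80 -0.236  521.5 -90 37.5 -0.236
```

```text
grasp now [514.  389.7  43.6] yang -0.236 q [-0.46, 0.85, -0.44, 1.65, 0.49, 0.75, -1.36] open 24.9 F [-1.3, -1.3, 8.0] t 7.7
[521.5, -90.0, 165.0, -0.236] shift [-464.5, 119.6, -121.7] turn -0.0 or 3.141
clock: 8.7
tool_pos: [442.9, 95.9, 318.0]
ee_rot: [[0.234, 0.972, 0.001], [0.972, -0.234, -0.0], [0.0, 0.001, -1.0]]
force: [2.7, -1.0, -0.8]
opening: 25.1
grip_force: 39.8
grasp now [443.   95.8 163. ] yang -0.236 q [0.09, 0.43, -0.55, 2.1, 0.35, 0.7, -0.92] open 25.1 F [2.7, -1.0, -0.8] t 8.7
[521.5, -90.0, 80.0, -0.236] shift [-162.3, 119.7, 83.1] turn -0.0 or 3.142
[521.5, -90.0, 37.5, -0.236] shift [-162.3, 119.7, 125.6] turn -0.0 or 3.142
```

```bash
python3 -m crank '[[-50,37,0,0,0],[-100,74,20,0,0],[-150,110,60,0,0],[-162,120,90,0,0],[-162,120,100,0,0],[-162,120,105,0,0],[-162,120,105,0,0],[-162,120,105,0,0]]'; python3 go.py 521.5 -90 37.5 -0.236
```

```text
clock: 9.7
tool_pos: [522.6, -87.3, 213.6]
ee_rot: [[0.233, 0.972, 0.001], [0.972, -0.233, -0.0], [0.0, 0.001, -1.0]]
force: [-0.2, -0.8, 0.3]
opening: 24.8
grip_force: 39.9
grasp now [522.8 -87.3  58.6] yang -0.235 q [0.36, 0.69, -0.41, 1.97, 0.48, 0.58, -0.62] open 24.8 F [-0.2, -0.8, 0.3] t 9.7
[521.5, -90.0, 37.5, -0.236] shift [-2.9, -0.7, 21.1] turn 0.001 or -3.141
```

```bash
python3 -m crank '[[-1,0,10,0,0],[-1,0,18,0,0],[-1,0,21,0,0],[-1,0,21.5,0,0],[-1,0,21.5,0,0.36],[-1,0,21.5,0,0.5],[-1,0,21.5,0,0.7],[-1,0,21.5,0,0.7]]'; python3 go.py 521.5 -90 37.5 -0.236 494 307 155 -0.232
```

```text
clock: 10.7
tool_pos: [522.1, -88.9, 191.1]
ee_rot: [[0.234, 0.972, -0.0], [0.972, -0.234, 0.0], [0.0, -0.0, -1.0]]
force: [0.3, -0.1, -0.4]
opening: 59.8
grip_force: 0.0
grasp now [522.1 -88.9  36.1] yang -0.236 q [0.34, 0.73, -0.39, 1.97, 0.51, 0.54, -0.64] open 59.8 F [0.3, -0.1, -0.4] t 10.7
[521.5, -90.0, 37.5, -0.236] shift [-1.2, -0.3, -1.4] turn -0.0 or 3.142
[494.0, 307.0, 155.0, -0.232] shift [378.3, -119.9, -118.9] turn -0.004 or 3.138
```

```bash
python3 -m crank '[[0,0,-60,0,0.9],[0,0,-120,0,1],[60,-19,-120,0,1],[120,-38,-120,0,1],[180,-57,-120,0,1],[240,-76,-120,0,1],[300,-95,-120,0,1],[360,-114,-120,0,1]]'
python3 - <<'E'
from h import *
print(cyl("cell_mid",13.5,50,3,(522,-89)))
E
python3 go.py 494 307 120 -0.232 494 307 70 -0.232
```

```text
clock: 11.7
tool_pos: [495.3, 287.1, 311.2]
ee_rot: [[0.234, 0.972, 0.0], [0.972, -0.234, -0.0], [-0.0, 0.0, -1.0]]
force: [1.1, -0.5, 0.5]
opening: 85.4
grip_force: 0.0
[[523.8, -88.8, 95, 111], [519.6, -86.2, 159, 164]]
grasp now [495.  286.3 155.9] yang -0.234 q [-0.26, 0.6, -0.53, 1.81, 0.39, 0.84, -1.21] open 85.4 F [-0.7, -0.5, -0.3] t 11.9
[494.0, 307.0, 120.0, -0.232] shift [19.9, -5.8, 35.9] turn -0.002 or 3.14
[494.0, 307.0, 70.0, -0.232] shift [19.9, -5.7, 85.9] turn -0.002 or 3.14
```

```bash
python3 -m crank '[[18,-5,0,0,1],[20,-5.5,20,0,1],[20,-5.5,70,0,1],[20,-5.5,93,0,1],[20,-5.5,93,0,0.8],[20,-5.5,93,0,0],[20,-5.5,93,0,0],[20,-5.5,93,0,0]]' 40; python3 go.py 494 307 120 -0.232
```

```text
clock: 12.9
tool_pos: [495.4, 306.0, 219.2]
ee_rot: [[0.234, 0.972, 0.002], [0.972, -0.234, 0.001], [0.001, 0.001, -1.0]]
force: [-0.3, -1.2, 8.2]
opening: 33.4
grip_force: 40.5
grasp now [495.6 306.1  64.2] yang -0.236 q [-0.34, 0.74, -0.45, 1.82, 0.49, 0.68, -1.31] open 33.4 F [-0.3, -1.2, 8.2] t 12.9
[494.0, 307.0, 120.0, -0.232] shift [0.5, -1.7, -55.8] turn -0.004 or 3.137
```

```bash
python3 go.py 505 -188 58 -0.236; python3 -m crank '[[0,0,-40,0,0],[0,0,-90,0,0],[-50,13,-90,0,0],[-110,29,-90,0,0],[-170,45,-90,0,0],[-230,61,-90,0,0],[-290,77,-90,0,0],[-350,93,-90,0,0]]'; python3 go.py 505 -188 58 -0.236
```

```text
grasp now [495.6 306.1  64.2] yang -0.236 q [-0.34, 0.74, -0.45, 1.82, 0.49, 0.68, -1.31] open 33.4 F [-0.3, -1.2, 8.2] t 12.9
[505.0, -188.0, 58.0, -0.236] shift [-478.2, 124.8, 5.9] turn -0.0 or 3.141
clock: 13.9
tool_pos: [503.4, -58.2, 308.8]
ee_rot: [[0.234, 0.972, 0.001], [0.972, -0.234, -0.0], [-0.0, 0.001, -1.0]]
force: [0.5, 0.4, -1.1]
opening: 33.5
grip_force: 40.0
grasp now [503.6 -58.2 153.8] yang -0.236 q [0.4, 0.51, -0.53, 1.98, 0.37, 0.75, -0.59] open 33.5 F [0.5, 0.4, -1.1] t 13.9
[505.0, -188.0, 58.0, -0.236] shift [-125.8, 31.6, 95.9] turn -0.0 or 3.141
```

```bash
python3 -m crank '[[-50,13,0,0,0],[-105,27,0,0,0],[-125,31,30,0,0],[-125,31,60,0,0],[-125,31,80,0,0],[-125,31,80,0,0],[-125,31,80,0,0],[-125,31,80,0,0]]'; python3 go.py 505 -188 58 -0.236
```

```text
clock: 14.9
tool_pos: [504.8, -185.0, 229.1]
ee_rot: [[0.234, 0.972, 0.001], [0.972, -0.234, -0.001], [-0.0, 0.002, -1.0]]
force: [-0.0, 0.3, -0.7]
opening: 33.3
grip_force: 40.0
grasp now [ 505.  -185.1   74.1] yang -0.236 q [0.56, 0.67, -0.44, 1.94, 0.47, 0.63, -0.42] open 33.3 F [-0.0, 0.3, -0.7] t 14.9
[505.0, -188.0, 58.0, -0.236] shift [-2.8, 0.7, 16.1] turn -0.0 or 3.141
```

```bash
python3 -m crank '[[-1,0,8,0,0],[-1,0,14,0,0],[-1,0,16,0,0],[-1,0,16,0,0],[-1,0,16,0,0.45],[-1,0,16,0,0.6],[-1,0,16,0,0.8],[-1,0,16,0,0.8]]'; python3 go.py 504.5 349 150 1.339
```

```text
clock: 15.9
tool_pos: [504.2, -185.9, 212.0]
ee_rot: [[0.234, 0.972, -0.0], [0.972, -0.234, 0.0], [0.0, -0.0, -1.0]]
force: [-0.1, -0.0, -0.5]
opening: 68.0
grip_force: 0.0
grasp now [ 504.2 -185.9   57. ] yang -0.236 q [0.55, 0.7, -0.42, 1.95, 0.49, 0.6, -0.43] open 68.0 F [-0.1, -0.0, -0.5] t 15.9
[504.5, 349.0, 150.0, 1.339] shift [520.1, -124.8, -92.9] turn 1.567 or -1.575
```

```bash
python3 -m crank '[[0,0,-60,0,0.9],[0,0,-110,0,0.9],[60,-14,-110,-0.18,0.8],[120,-29,-110,-0.36,0.8],[180,-43,-110,-0.54,0.8],[240,-57,-110,-0.72,0.8],[300,-72,-110,-0.9,0.8],[360,-86,-110,-1.08,0.8]]'
python3 - <<'E'
from h import *
print(cyl("carton_mid",18.5,75,3,(504,-186)),cyl("cell_mid",13.5,50,3,(522,-89)))
E
python3 go.py 504.5 349 120 1.339
```

```text
clock: 16.9
tool_pos: [504.6, 186.1, 322.3]
ee_rot: [[-0.751, 0.66, 0.0], [0.66, 0.751, -0.0], [-0.0, 0.0, -1.0]]
force: [1.4, -0.5, 0.3]
opening: 68.5
grip_force: 0.0
[[503.9, -185.0, 262, 238], [500.6, -188.9, 358, 308]] [[522.9, -89.0, 108, 111]]
grasp now [505.  183.  167.1] yang 0.842 q [0.12, 0.61, -0.82, 1.88, 0.56, 0.9, -0.12] open 68.1 F [0.3, -0.7, -0.3] t 17.3
[504.5, 349.0, 120.0, 1.339] shift [111.0, 123.5, 47.0] turn -0.497 or 2.644
```

Run:
```python
from h import *
print(cyl("insulator_mid",16,41,10,(504,349)),pts("insulator_mid",30.5,near=(504,349)))
p=shot("side"); save(p,"a2.png",(90,190,320,350),3)
print(proj(p,[[504,348,10],[504.2,347.8,51],[513.7,388.7,10],[494.3,306.9,10]]).round(1).tolist())
```

```text
[[501.5, 349.2, 244, 316]] [[[503.9, 349.9, 0.42]], [[504.1, 346.0, 0.74]]]
[[182.0, 300.7], [179.7, 289.8], [169.0, 315.0], [194.3, 287.1]]
```

View pics/a2.png

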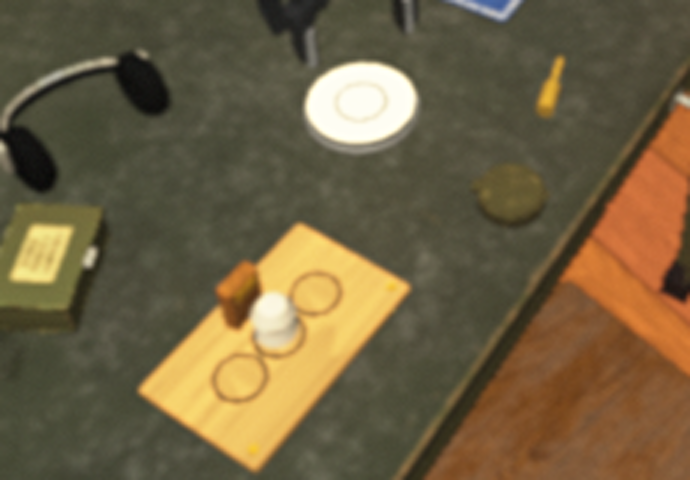

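```bash
python3 -m crank '[[40,45,0,-0.15,0.75],[80,90,0,-0.3,0.75],[105,115,20,-0.45,0.75],[110,121,40,-0.497,0.75],[110,121,60,-0.497,0.75],[110,121,60,-0.497,0.75],[110,121,60,-0.497,0.75],[110,121,60,-0.497,0.75]]'
python3 - <<'E'
from h import *
p=shot("side")
for u in((170,316),(195.3,287.7)): print(ray(p,u,10).round(1))
print(ray(p,(210.3,223.7),12).round(1))
E
python3 go.py 504.5 348.5 32 1.339
```

```text
clock: 18.75
tool_pos: [503.4, 347.4, 263.0]
ee_rot: [[-0.973, 0.229, 0.001], [0.229, 0.973, 0.0], [-0.001, 0.001, -1.0]]
force: [0.2, -0.8, -0.4]
opening: 63.8
grip_force: 0.0
[510.5 390.1  10. ]
[491.5 307.6  10. ]
[541.5 117.5  12. ]
grasp now [503.5 347.6 107.9] yang 1.34 q [-0.15, 0.82, -0.85, 1.72, 0.74, 0.96, 0.04] open 64.3 F [-0.5, 0.3, -0.7] t 18.8
[504.5, 348.5, 32.0, 1.339] shift [-0.7, 1.1, 75.9] turn 0.001 or -3.141
```

```bash
python3 -m crank '[[0,0.5,30,0,0.75],[0,0.5,60,0,0.75],[0,0.5,75,0,0.75],[0,0.5,75.5,0,0.7],[0,0.5,75.5,0,0],[0,0.5,75.5,0,0],[0,0.5,75.5,0,0],[0,0.5,75.5,0,0]]' 40; python3 go.py 543 117.5 150 1.339 543 117.5 34 0.5
```

```text
clock: 19.8
tool_pos: [503.4, 348.6, 187.8]
ee_rot: [[-0.974, 0.228, 0.001], [0.228, 0.974, 0.001], [-0.001, 0.001, -1.0]]
force: [-0.4, -0.1, 5.9]
opening: 29.0
grip_force: 38.9
grasp now [503.6 348.8  32.8] yang 1.341 q [-0.2, 0.92, -0.78, 1.74, 0.84, 0.85, -0.03] open 29.0 F [-0.4, -0.1, 5.9] t 19.8
[543.0, 117.5, 150.0, 1.339] shift [-91.2, -216.1, -117.4] turn 0.002 or -3.14
[543.0, 117.5, 34.0, 0.5] shift [-91.0, -216.2, -1.4] turn 0.841 or -2.301
```

```bash
python3 -m crank '[[0,0,-40,0,0],[0,0,-80,0,0],[-15,-40,-80,0,0],[-38,-90,-80,0,0],[-60,-140,-80,0,0],[-80,-190,-75,0,0],[-91,-215,-60,0,0],[-91,-215,-60,0,0]]'; python3 go.py 543 118 35.3 1.339
```

```text
clock: 20.8
tool_pos: [543.1, 115.7, 246.2]
ee_rot: [[-0.973, 0.231, -0.001], [0.231, 0.973, -0.001], [0.0, -0.001, -1.0]]
force: [-0.5, 0.8, -1.2]
opening: 28.8
grip_force: 39.6
grasp now [543.  115.5  91.2] yang 1.337 q [0.26, 0.78, -0.84, 1.87, 0.77, 0.85, 0.36] open 28.8 F [-0.5, 0.8, -1.2] t 20.8
[543.0, 118.0, 35.3, 1.339] shift [0.5, 2.6, 55.9] turn -0.002 or 3.14
```

```bash
python3 -m crank '[[0.5,0,20,0,0],[0.5,0,40,0,0],[0.5,0,40,0,0],[0.5,0,40,0,0],[0.5,0,40,0,0],[0.5,0,40,0,0],[0.5,0,40,0,0],[0.5,0,40,0,0]]'; python3 go.py 543 118 35.3 1.339
python3 - <<'E'
from h import *
p=shot("side");q=shot("top"); 
i=[cv2.resize(x["frame"][a:a+100,b:b+100],(400,400),interpolation=cv2.INTER_CUBIC) for x,a,b in((p,170,160),(q,120,165))]
cv2.imwrite("pics/a3.png",np.hstack(i)[:,:,::-1])
E
```

```text
clock: 21.8
tool_pos: [542.3, 118.2, 206.7]
ee_rot: [[-0.974, 0.228, 0.0], [0.228, 0.974, 0.0], [-0.0, 0.0, -1.0]]
force: [-0.3, -0.6, 0.3]
opening: 28.3
grip_force: 39.6
grasp now [542.3 118.2  51.7] yang 1.341 q [0.23, 0.83, -0.8, 1.89, 0.84, 0.79, 0.31] open 28.3 F [-0.3, -0.6, 0.3] t 21.8
[543.0, 118.0, 35.3, 1.339] shift [-0.7, -0.1, 16.4] turn 0.002 or -3.14
```

View pics/a3.png

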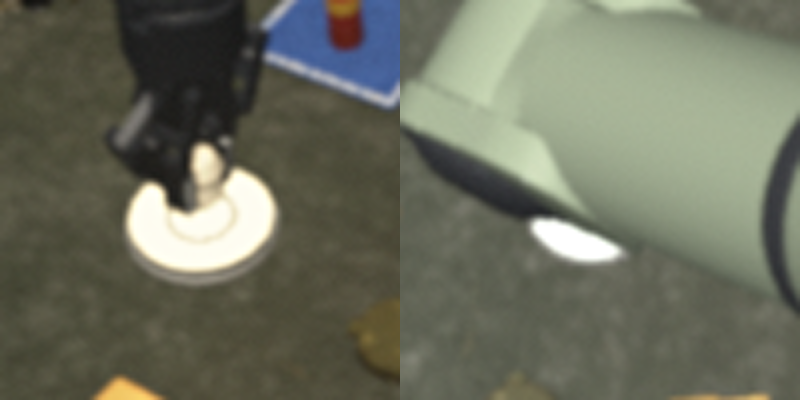

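The side view shows the insulator held above the plinth ring, whose centre is at about (201,215) in the crop. I'll lower and release it.

```bash
python3 -m crank '[[0,0,8,0,0],[0,0,14,0,0],[0,0,16.5,0,0],[0,0,16.5,0,0],[0,0,16.5,0,0],[0,0,16.5,0,0.4],[0,0,16.5,0,0.5],[0,0,16.5,0,0.65]]'; python3 go.py 467 -307 100 1.34 467 -307 100 -0.23 467 -307 100 0.55
```

```text
clock: 22.9
tool_pos: [542.3, 118.3, 190.1]
ee_rot: [[-0.974, 0.228, 0.0], [0.228, 0.974, 0.0], [-0.0, 0.0, -1.0]]
force: [0.9, -0.5, -0.1]
opening: 55.4
grip_force: 0.0
grasp now [542.3 118.3  35.1] yang 1.341 q [0.21, 0.86, -0.77, 1.89, 0.87, 0.77, 0.29] open 55.4 F [0.9, -0.5, -0.1] t 22.9
[467.0, -307.0, 100.0, 1.34] shift [-23.6, -431.2, -64.9] turn 0.001 or -3.141
[467.0, -307.0, 100.0, -0.23] shift [-23.6, -431.2, -64.9] turn -1.571 or 1.571
[467.0, -307.0, 100.0, 0.55] shift [-23.6, -431.2, -64.9] turn 0.791 or -2.351
```

```bash
python3 -m crank '[[0,0,-60,0,0.9],[0,0,-120,0,0.9],[-4,-60,-120,0.13,0.9],[-7,-120,-120,0.26,0.9],[-10,-180,-120,0.39,0.9],[-14,-240,-120,0.52,0.9],[-17,-300,-120,0.65,0.9],[-20,-360,-120,0.79,0.9]]'
python3 - <<'E'
from h import *
print("ins",cyl("insulator_mid",16,41,12,(543,118)))
print("valve",cyl("valve_mid",13.5,64,0,(466,-307)),pts("valve_mid",32.5,near=(466,-307)))
p=shot("side"); save(p,"a4.png",(160,90,330,260),3.5)
E
python3 go.py 467 -307 100 0.55
```

```text
clock: 23.9
tool_pos: [479.1, -238.7, 310.3]
ee_rot: [[-0.52, 0.854, 0.0], [0.854, 0.52, -0.0], [-0.0, 0.0, -1.0]]
force: [0.5, -0.8, 0.0]
opening: 77.0
grip_force: 0.0
ins [[542.0, 117.9, 114, 143], [538.6, 120.5, 155, 227]]
valve [[462.6, -302.9, 114, 167]] [[], [[466.6, -308.2, 0.58]]]
grasp now [ 479.9 -236.4  155.1] yang 0.552 q [0.88, 0.6, -0.74, 1.9, 0.53, 0.85, 0.42] open 77.0 F [1.0, -0.0, 0.5] t 24.55
[467.0, -307.0, 100.0, 0.55] shift [-53.4, -48.0, 55.1] turn 0.002 or -3.14
```

View pics/a4.png

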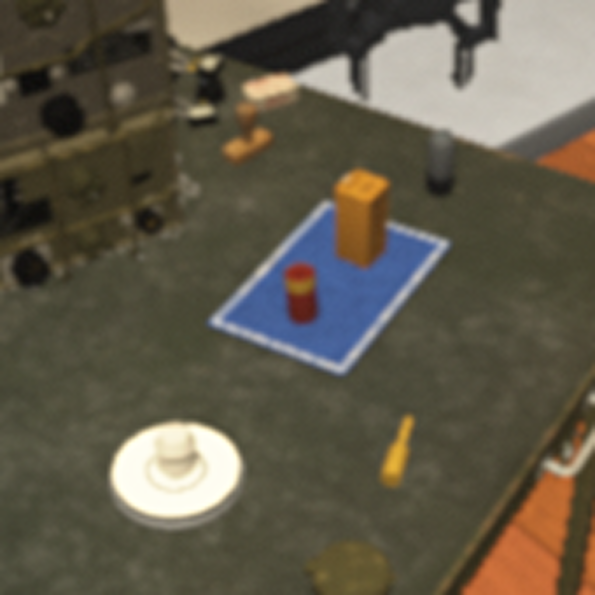

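The carton (361,215) and the cell (301,293) stand on the mat. The insulator is centred in the plinth ring at (177,469). The valve is at (440,160). Next I'll pick up the valve.

```bash
python3 -m crank '[[-40,-35,0,0,0.9],[-54,-48,20,0,0.9],[-54,-48,55,0,0.9],[-54,-48,55,0,0.9],[-54,-48,55,0,0.9],[-54,-48,55,0,0.9],[-54,-48,75,0,0.9],[-54,-48,75,0,0.9]]'; python3 go.py 467 -307.5 35 0.55
```

```text
clock: 25.55
tool_pos: [466.7, -307.7, 234.0]
ee_rot: [[-0.524, 0.852, -0.002], [0.852, 0.524, 0.001], [0.002, -0.001, -1.0]]
force: [0.6, -0.3, -0.6]
opening: 76.7
grip_force: 0.0
grasp now [ 466.5 -307.6   79. ] yang 0.551 q [0.93, 0.74, -0.65, 1.87, 0.64, 0.75, 0.47] open 76.7 F [0.6, -0.3, -0.6] t 25.55
[467.0, -307.5, 35.0, 0.55] shift [-0.3, 0.5, 44.0] turn 0.001 or -3.14
```

```bash
python3 -m crank '[[0,0,25,0,0.9],[0,0,43,0,0.9],[0,0,43,0,0.8],[0,0,43,0,0],[0,0,43,0,0],[0,0,43,0,0],[0,0,43,0,0],[0,0,43,0,0]]' 35; python3 go.py 503 348.3 150 1.339
```

```text
clock: 26.55
tool_pos: [467.3, -308.1, 192.7]
ee_rot: [[-0.523, 0.852, 0.001], [0.852, 0.523, -0.001], [-0.001, 0.0, -1.0]]
force: [-1.5, 0.5, 7.1]
opening: 24.3
grip_force: 34.2
grasp now [ 467.4 -308.1   37.7] yang 0.551 q [0.9, 0.8, -0.6, 1.88, 0.7, 0.68, 0.42] open 24.3 F [-1.5, 0.5, 7.1] t 26.55
[503.0, 348.3, 150.0, 1.339] shift [540.6, 374.0, -112.6] turn -0.788 or 2.353
```

```bash
python3 -m crank '[[0,0,-50,0,0],[0,0,-110,0,0],[40,28,-120,-0.05,0],[85,59,-120,-0.1,0],[130,90,-120,-0.2,0],[180,124,-120,-0.3,0],[230,159,-120,-0.4,0],[280,194,-120,-0.5,0]]'; python3 go.py 503 348.3 130 1.339
```

```text
clock: 27.55
tool_pos: [485.7, 33.9, 312.5]
ee_rot: [[-0.869, 0.494, 0.001], [0.494, 0.869, -0.0], [-0.001, 0.0, -1.0]]
force: [1.4, -0.3, -0.2]
opening: 24.1
grip_force: 34.7
grasp now [485.8  33.9 157.5] yang 1.054 q [0.47, 0.58, -0.89, 2.01, 0.61, 0.84, 0.29] open 24.1 F [1.4, -0.3, -0.2] t 27.55
[503.0, 348.3, 130.0, 1.339] shift [140.5, 281.9, 27.4] turn -0.285 or 2.856
```

```bash
python3 -m crank '[[28,55,0,-0.05,0],[55,110,0,-0.1,0],[82,165,0,-0.15,0],[109,220,0,-0.2,0],[130,262,0,-0.25,0],[138,278,20,-0.285,0],[138,278,60,-0.285,0],[138,278,60,-0.285,0]]'; python3 go.py 503 348.3 48.5 1.339
```

```text
clock: 28.55
tool_pos: [503.5, 341.5, 250.2]
ee_rot: [[-0.973, 0.232, -0.003], [0.232, 0.973, -0.002], [0.003, -0.003, -1.0]]
force: [0.2, -0.7, 0.2]
opening: 23.9
grip_force: 34.6
grasp now [503.  341.2  95.2] yang 1.336 q [-0.15, 0.84, -0.85, 1.73, 0.76, 0.94, 0.03] open 23.9 F [0.2, -0.7, 0.2] t 28.55
[503.0, 348.3, 48.5, 1.339] shift [1.5, 7.1, 46.7] turn -0.003 or 3.139
```

```bash
python3 -m crank '[[1,4,10,0,0],[1,4,25,0,0],[1,4,25,0,0],[1,4,25,0,0],[1,4,25,0,0],[1,4,25,0,0],[1,4,25,0,0],[1,4,25,0,0]]'; python3 go.py 503 348.3 48.2 1.339
python3 - <<'E'
from h import *
p=shot("side"); save(p,"a5.png",(110,230,250,350),4)
R=np.array(robot.sense()["ee_rot"]); g=np.array(robot.sense()["tool_pos"])+R[:,2]*155
print(proj(p,[[503,348.3,10],g+[0,0,-37.7]]).round(1).tolist())
E
```

```text
clock: 29.55
tool_pos: [504.1, 346.1, 227.2]
ee_rot: [[-0.973, 0.233, 0.0], [0.233, 0.973, 0.0], [-0.0, 0.0, -1.0]]
force: [-0.5, 0.5, -0.2]
opening: 24.1
grip_force: 34.7
grasp now [504.1 346.2  72.2] yang 1.336 q [-0.17, 0.87, -0.82, 1.73, 0.79, 0.91, 0.0] open 24.1 F [-0.5, 0.5, -0.2] t 29.55
[503.0, 348.3, 48.2, 1.339] shift [1.6, 1.8, 24.0] turn -0.003 or 3.139
[[182.3, 301.0], [181.0, 293.6]]
```

View pics/a5.png

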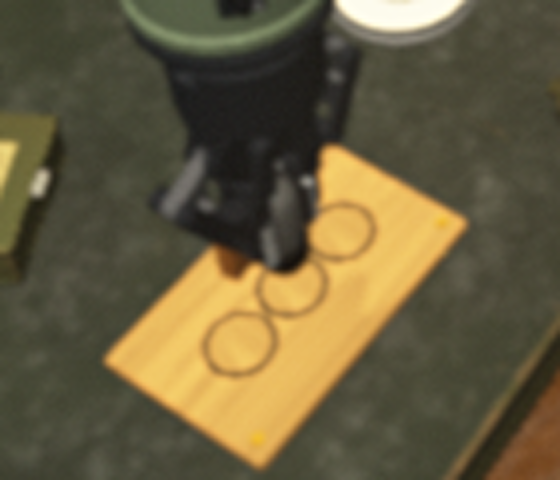

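```bash
python3 -m crank '[[0.7,1.5,10,0,0],[0.7,1.5,20,0,0],[0.7,1.5,24,0,0],[0.7,1.5,24,0,0],[0.7,1.5,24,0,0],[0.7,1.5,24,0,0.35],[0.7,1.5,24,0,0.45],[0.7,1.5,24,0,0.6]]'; python3 go.py 523 -88.5 150 -0.236
```

```text
clock: 30.6
tool_pos: [503.8, 347.8, 203.1]
ee_rot: [[-0.973, 0.233, 0.0], [0.233, 0.973, 0.0], [0.0, 0.0, -1.0]]
force: [-0.7, 0.6, -0.2]
opening: 51.1
grip_force: 0.0
grasp now [503.8 347.8  48.1] yang 1.336 q [-0.18, 0.9, -0.8, 1.73, 0.82, 0.88, -0.02] open 51.1 F [-0.7, 0.6, -0.2] t 30.6
[523.0, -88.5, 150.0, -0.236] shift [-120.2, -419.8, -101.9] turn -1.57 or 1.572
```

```bash
python3 -m crank '[[0,0,-60,0,0.8],[0,0,-110,0,0.9],[-17,-58,-110,0.18,1],[-34,-116,-110,0.36,1],[-51,-174,-110,0.54,1],[-68,-232,-110,0.72,1],[-85,-290,-110,0.9,1],[-102,-348,-110,1.08,1]]'
python3 - <<'E'
from h import *
p=shot("side"); save(p,"a6.png",(110,210,250,350),4)
print(cyl("valve_mid",13.5,64,10,(504,348)),cyl("cell_mid",13.5,50,3,(522,-88)))
E
python3 go.py 522.5 -88.5 100 -0.236
```

```text
clock: 31.6
tool_pos: [521.8, -16.4, 313.4]
ee_rot: [[-0.247, 0.969, 0.001], [0.969, 0.247, -0.0], [-0.0, 0.001, -1.0]]
force: [1.2, 0.5, 0.1]
opening: 85.0
grip_force: 0.0
[] [[520.8, -89.1, 134, 165]]
grasp now [522.  -13.3 158.1] yang 0.258 q [0.42, 0.56, -0.69, 1.93, 0.48, 0.82, -0.27] open 85.2 F [-0.6, 0.3, -0.8] t 32.05
[522.5, -88.5, 100.0, -0.236] shift [-72.9, -18.7, 58.1] turn 0.494 or -2.647
```

View pics/a6.png

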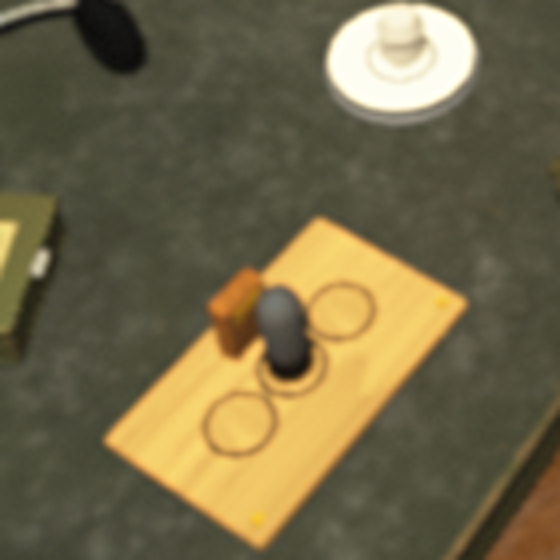

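The valve stands upright in the middle ring (foot at (290,365), ring centre at (292,366)). The insulator is on the plinth. Next is the cell.

```bash
python3 -m crank '[[-36,-9,0,0.18,1],[-73,-18.5,0,0.36,1],[-73,-18.5,20,0.494,1],[-73,-18.5,50,0.494,1],[-73,-18.5,80,0.494,1],[-73,-18.5,80,0.494,1],[-73,-18.5,80,0.494,1],[-73,-18.5,80,0.494,1]]'; python3 go.py 522.1 -88.9 36.5 -0.236
```

```text
clock: 33.05
tool_pos: [522.9, -89.6, 234.3]
ee_rot: [[0.236, 0.972, 0.002], [0.972, -0.236, -0.0], [0.0, 0.002, -1.0]]
force: [-0.2, -0.7, 0.1]
opening: 85.7
grip_force: 0.0
grasp now [523.2 -89.6  79.3] yang -0.238 q [0.41, 0.66, -0.48, 1.96, 0.5, 0.64, -0.63] open 85.7 F [-0.2, -0.7, 0.1] t 33.05
[522.1, -88.9, 36.5, -0.236] shift [0.5, -1.3, 42.8] turn -0.002 or 3.14
```

```bash
python3 -m crank '[[0.5,-1,25,0,1],[0.5,-1,41,0,1],[0.5,-1,41,0,0.8],[0.5,-1,41,0,0],[0.5,-1,41,0,0],[0.5,-1,41,0,0],[0.5,-1,41,0,0],[0.5,-1,41,0,0]]' 40; python3 go.py 513.5 389 165 -0.236
```

```text
clock: 34.05
tool_pos: [522.0, -89.0, 192.8]
ee_rot: [[0.236, 0.972, 0.001], [0.972, -0.236, -0.0], [-0.0, 0.001, -1.0]]
force: [-0.6, -0.1, 7.8]
opening: 24.5
grip_force: 38.7
grasp now [522.1 -89.1  37.8] yang -0.238 q [0.37, 0.73, -0.43, 1.97, 0.55, 0.56, -0.68] open 24.5 F [-0.6, -0.1, 7.8] t 34.05
[513.5, 389.0, 165.0, -0.236] shift [462.5, -121.0, -127.3] turn -0.002 or 3.139
```

```bash
python3 -m crank '[[0,0,-60,0,0],[0,0,-120,0,0],[55,-14,-125,0,0],[115,-30,-125,0,0],[175,-46,-125,0,0],[235,-62,-125,0,0],[295,-78,-125,0,0],[355,-93,-125,0,0]]'; python3 go.py 513.6 389.2 120 -0.236
```

```text
clock: 35.05
tool_pos: [514.7, 279.8, 317.5]
ee_rot: [[0.236, 0.972, 0.0], [0.972, -0.236, -0.0], [0.0, 0.0, -1.0]]
force: [1.2, -1.3, -0.7]
opening: 24.7
grip_force: 40.1
grasp now [514.8 279.8 162.5] yang -0.238 q [-0.2, 0.62, -0.57, 1.76, 0.42, 0.88, -1.2] open 24.7 F [1.2, -1.3, -0.7] t 35.05
[513.6, 389.2, 120.0, -0.236] shift [106.0, -27.0, 42.5] turn -0.002 or 3.139
```

```bash
python3 -m crank '[[50,-13,0,0,0],[98,-25,0,0,0],[104,-26.5,0,0,0],[104,-26.5,40,0,0],[104,-26.5,80,0,0],[104,-26.5,100,0,0],[104,-26.5,100,0,0],[104,-26.5,100,0,0]]'; python3 go.py 513.6 389.2 45.2 -0.236
```

```text
clock: 36.05
tool_pos: [514.3, 385.5, 218.6]
ee_rot: [[0.236, 0.972, 0.001], [0.972, -0.236, 0.001], [0.001, 0.001, -1.0]]
force: [-0.7, -0.3, -0.8]
opening: 24.7
grip_force: 40.2
grasp now [514.5 385.6  63.6] yang -0.238 q [-0.41, 0.82, -0.5, 1.65, 0.52, 0.8, -1.38] open 24.7 F [-0.7, -0.3, -0.8] t 36.05
[513.6, 389.2, 45.2, -0.236] shift [3.2, -1.7, 18.4] turn -0.002 or 3.139
```

```bash
python3 -m crank '[[2.5,-1.3,5,0,0],[2.5,-1.3,10,0,0],[2.5,-1.3,10,0,0],[2.5,-1.3,10,0,0],[2.5,-1.3,10,0,0],[2.5,-1.3,10,0,0],[2.5,-1.3,10,0,0],[2.5,-1.3,10,0,0]]'; python3 go.py 513.6 389.2 45.2 -0.236
```

```text
clock: 37.05
tool_pos: [513.1, 388.0, 207.1]
ee_rot: [[0.236, 0.972, 0.0], [0.972, -0.236, 0.0], [0.0, 0.0, -1.0]]
force: [0.3, -0.5, -2.2]
opening: 24.5
grip_force: 40.2
grasp now [513.1 388.   52.1] yang -0.238 q [-0.42, 0.84, -0.49, 1.65, 0.52, 0.78, -1.39] open 24.5 F [0.3, -0.5, -2.2] t 37.05
[513.6, 389.2, 45.2, -0.236] shift [1.3, 0.2, 6.9] turn -0.002 or 3.14
```

```bash
python3 -m crank '[[1.3,0.2,4,0,0],[1.3,0.2,7,0,0],[1.3,0.2,7.2,0,0],[1.3,0.2,7.2,0,0],[1.3,0.2,7.2,0,0],[1.3,0.2,7.2,0,0.36],[1.3,0.2,7.2,0,0.5],[1.3,0.2,7.2,0,0.8]]'; python3 go.py 504.2 -185.9 155 -0.236
```

```text
clock: 38.05
tool_pos: [513.6, 389.1, 199.8]
ee_rot: [[0.236, 0.972, -0.0], [0.972, -0.236, -0.0], [-0.0, -0.0, -1.0]]
force: [-0.1, 0.0, 0.7]
opening: 59.2
grip_force: 0.0
grasp now [513.6 389.1  44.8] yang -0.238 q [-0.43, 0.85, -0.49, 1.65, 0.53, 0.77, -1.4] open 59.2 F [-0.1, 0.0, 0.7] t 38.05
[504.2, -185.9, 155.0, -0.236] shift [-561.0, 126.4, -110.1] turn -0.002 or 3.14
```

```bash
python3 -m crank '[[0,0,-50,0,1],[0,0,-110,0,1],[-55,12,-115,0,1],[-115,26,-115,0,1],[-175,39,-115,0,1],[-235,53,-115,0,1],[-295,66,-115,0,1],[-355,80,-115,0,1]]'; python3 go.py 504.2 -185.9 120 -0.236
python3 - <<'E'
from h import *
p=shot("side"); save(p,"a7.png",(110,210,250,350),4)
E
```

```text
clock: 39.05
tool_pos: [507.4, 23.4, 315.1]
ee_rot: [[0.236, 0.972, 0.0], [0.972, -0.236, -0.0], [0.0, 0.0, -1.0]]
force: [1.9, 0.2, 0.6]
opening: 85.4
grip_force: 0.0
grasp now [507.4  23.4 160.1] yang -0.238 q [0.28, 0.52, -0.58, 1.97, 0.4, 0.77, -0.78] open 85.4 F [1.9, 0.2, 0.6] t 39.05
[504.2, -185.9, 120.0, -0.236] shift [-204.2, 46.2, 40.1] turn -0.002 or 3.14
```

View pics/a7.png

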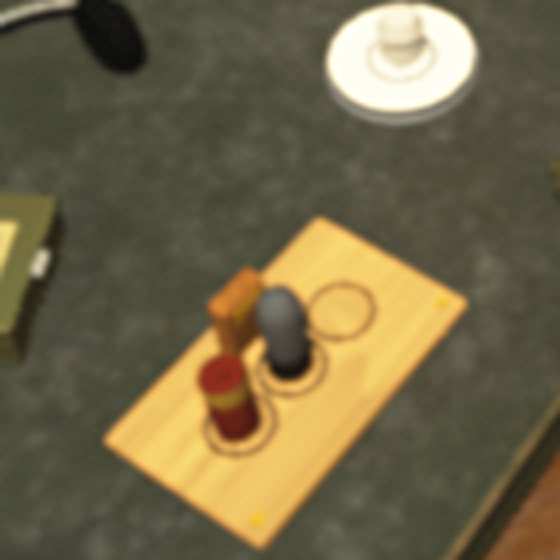

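The cell stands in its ring (ring centre (240,424)). Next is the carton.

```bash
python3 -m crank '[[-60,14,0,0,1],[-120,27,0,0,1],[-180,41,0,0,1],[-203,46,0,0,1],[-203,46,25,0,1],[-203,46,30,0,1],[-203,46,30,0,1],[-203,46,30,0,1]]'; python3 go.py 504.2 -185.9 58 -0.236
```

```text
clock: 40.1
tool_pos: [504.8, -182.4, 285.6]
ee_rot: [[0.235, 0.972, 0.001], [0.972, -0.235, -0.0], [-0.0, 0.001, -1.0]]
force: [0.6, 0.7, -0.1]
opening: 85.5
grip_force: 0.0
grasp now [ 505.  -182.4  130.6] yang -0.237 q [0.63, 0.6, -0.54, 1.91, 0.44, 0.75, -0.4] open 85.5 F [0.6, 0.7, -0.1] t 40.1
[504.2, -185.9, 58.0, -0.236] shift [-3.5, 0.0, 72.6] turn -0.001 or 3.14
```

```bash
python3 -m crank '[[-1.5,0,30,0,1],[-1.5,0,60,0,1],[-1.5,0,72,0,1],[-1.5,0,72,0,0.8],[-1.5,0,72,0,0],[-1.5,0,72,0,0],[-1.5,0,72,0,0],[-1.5,0,72,0,0]]' 40; python3 go.py 494.5 306.5 155 -0.236
```

```text
clock: 41.1
tool_pos: [504.4, -184.3, 213.9]
ee_rot: [[0.236, 0.972, 0.001], [0.972, -0.236, -0.001], [-0.0, 0.001, -1.0]]
force: [-2.2, 1.1, 8.8]
opening: 33.1
grip_force: 39.6
grasp now [ 504.6 -184.4   58.9] yang -0.238 q [0.57, 0.71, -0.46, 1.95, 0.53, 0.61, -0.47] open 33.1 F [-2.2, 1.1, 8.8] t 41.1
[494.5, 306.5, 155.0, -0.236] shift [474.7, -125.6, -96.4] turn -0.002 or 3.139
```

```bash
python3 -m crank '[[0,0,-50,0,0],[0,0,-95,0,0],[55,-15,-95,0,0],[115,-31,-95,0,0],[175,-47,-95,0,0],[235,-62,-95,0,0],[295,-78,-95,0,0],[355,-94,-95,0,0]]'; python3 go.py 494.5 308 155 -0.236
```

```text
clock: 42.1
tool_pos: [496.3, 184.8, 308.6]
ee_rot: [[0.236, 0.972, 0.001], [0.972, -0.236, 0.0], [0.0, 0.001, -1.0]]
force: [0.8, -0.2, 0.4]
opening: 33.6
grip_force: 40.1
grasp now [496.5 184.8 153.6] yang -0.238 q [-0.04, 0.56, -0.58, 1.92, 0.42, 0.79, -1.1] open 33.6 F [0.8, -0.2, 0.4] t 42.1
[494.5, 308.0, 155.0, -0.236] shift [119.2, -31.0, -1.4] turn -0.002 or 3.139
```

```bash
python3 -m crank '[[50,-13,0,0,0],[100,-26,0,0,0],[117,-30.5,0,0,0],[117,-30.5,0,0,0],[117,-30.5,10,0,0],[117,-30.5,10,0,0],[117,-30.5,10,0,0],[117,-30.5,10,0,0]]'; python3 go.py 494.5 308 66.2 -0.236
```

```text
clock: 43.1
tool_pos: [494.6, 303.5, 298.1]
ee_rot: [[0.236, 0.972, 0.0], [0.972, -0.236, 0.0], [0.0, 0.0, -1.0]]
force: [0.4, 0.1, -0.4]
opening: 33.7
grip_force: 40.1
grasp now [494.7 303.5 143.1] yang -0.239 q [-0.26, 0.64, -0.57, 1.79, 0.45, 0.84, -1.28] open 33.7 F [0.4, 0.1, -0.4] t 43.1
[494.5, 308.0, 66.2, -0.236] shift [4.3, -1.3, 76.9] turn -0.003 or 3.139
```

```bash
python3 -m crank '[[3,-1,20,0,0],[3,-1,45,0,0],[3,-1,65,0,0],[3,-1,65,0,0],[3,-1,65,0,0],[3,-1,65,0,0],[3,-1,65,0,0],[3,-1,65,0,0]]'; python3 go.py 494.5 308 66.2 -0.236
```

```text
clock: 44.1
tool_pos: [494.3, 306.9, 233.2]
ee_rot: [[0.236, 0.972, 0.0], [0.972, -0.236, 0.0], [0.0, 0.0, -1.0]]
force: [-0.5, -0.2, 0.3]
opening: 33.4
grip_force: 40.1
grasp now [494.4 307.   78.2] yang -0.238 q [-0.3, 0.73, -0.51, 1.82, 0.52, 0.73, -1.34] open 33.4 F [-0.5, -0.2, 0.3] t 44.1
[494.5, 308.0, 66.2, -0.236] shift [1.0, -0.1, 12.0] turn -0.002 or 3.139
```

```bash
python3 -m crank '[[0.7,0,6,0,0],[0.7,0,11,0,0],[0.7,0,12,0,0],[0.7,0,12,0,0],[0.7,0,12,0,0],[0.7,0,12,0,0.45],[0.7,0,12,0,0.55],[0.7,0,12,0,0.8]]'; python3 go.py 494.5 308 66.2 -0.236 450 100 200 -0.236
```

```text
clock: 45.1
tool_pos: [494.4, 307.6, 220.8]
ee_rot: [[0.236, 0.972, -0.0], [0.972, -0.236, -0.0], [-0.0, -0.0, -1.0]]
force: [0.0, 0.3, -0.1]
opening: 63.4
grip_force: 0.0
grasp now [494.3 307.6  65.8] yang -0.238 q [-0.31, 0.75, -0.5, 1.82, 0.53, 0.71, -1.35] open 63.4 F [0.0, 0.3, -0.1] t 45.1
[494.5, 308.0, 66.2, -0.236] shift [0.4, 0.1, -0.4] turn -0.002 or 3.14
[450.0, 100.0, 200.0, -0.236] shift [-212.2, 5.9, -134.2] turn -0.002 or 3.14
```

```bash
python3 -m crank '[[0,0,-50,0,1],[0,0,-110,0,1],[-60,0,-140,0,1],[-120,0,-150,0,1],[-180,0,-150,0,1],[-240,0,-150,0,1],[-300,0,-150,0,1],[-360,0,-150,0,1]]'; python3 -m crank '[[-80,0,0,0,1],[-80,0,0,0,1],[-80,0,0,0,1],[-80,0,0,0,1],[-80,0,0,0,1],[-80,0,0,0,1],[-80,0,0,0,1],[-80,0,0,0,1]]' | head -2;  python3 - <<'E'
from h import *
p=shot("side"); save(p,"a8.png",(110,190,290,350),4)
q=shot("top"); save(q,"a9.png",(70,120,270,260),4)
print(cyl("valve_mid",13.5,64,10,(504,348)),cyl("cell_mid",13.5,50,10,(513.6,389)),cyl("carton_mid",18.5,75,10,(494,307)),cyl("insulator_mid",16,41,12,(542,118)))
E
```

```text
clock: 46.1
tool_pos: [408.7, -44.0, 371.1]
ee_rot: [[0.236, 0.972, 0.001], [0.972, -0.236, -0.0], [-0.0, 0.001, -1.0]]
force: [2.0, -0.4, -0.7]
opening: 85.6
grip_force: 0.0
clock: 47.1
tool_pos: [390.7, -119.8, 370.9]
[[500.9, 349.7, 294, 333]] [[514.6, 388.7, 134, 142], [512.3, 389.9, 301, 298]] [[494.4, 306.0, 253, 259], [492.1, 305.9, 648, 540]] [[543.2, 120.2, 110, 143], [539.3, 120.4, 145, 227]]
```

View pics/a8.png

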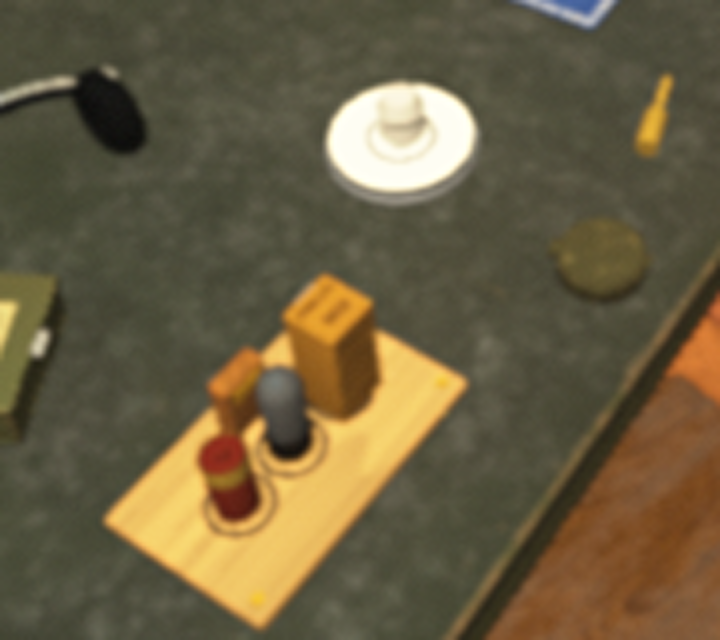

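View pics/a9.png

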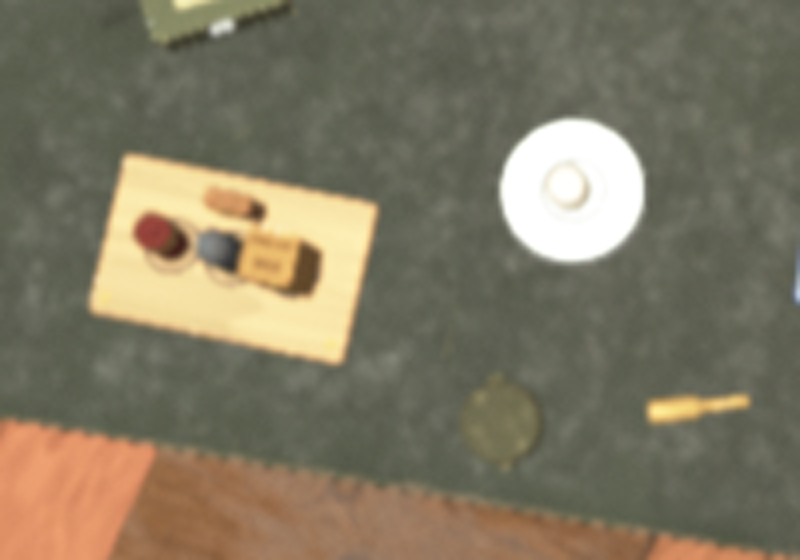

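Both views show everything upright on its spot: the cell (232,478), valve (287,412) and carton (333,347) on the stand, and the insulator inside the plinth ring (402,128). The compass and jack haven't moved.

```bash
python3 -c "
from station import robot
print(robot.job_done())"
```

```text
the job is handed in; nothing more can be done
None
```

The swap is done and handed in after about 48 s of robot time: the insulator stands on the plinth, the valve is in the middle seat, and the cell and carton are back in their places to within about 2 mm, all upright; the compass and jack plug were not touched.

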